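# Set the inspection lamp's focus collar and stand it on its prop leg

## Robot

A 6-joint arm with a two-finger parallel gripper is mounted at the origin on a cart in front of the work surface, level with it; the furniture and walls round the work are solid. World frame = base frame: x ahead of the robot, y to its left, z up, the work surface at z = 0. Lengths are in mm, angles in rad, forces in N, time in s.
With the tool pointing down it reaches from about 350 to 925 mm from the base axis. Payload 6.4 kg.
Tool frame: the origin (TCP) lies midway between the tips of the shut fingers; the grasp point (between the pads) lies 19 mm behind it (grip_depth is the distance from the TCP to the grasp point, in mm); z points along the fingers, y is the direction in which the jaws open and shut (so a half turn about z gives the same grasp; the last joint's range is limited). The gripper opens to 85 mm and grips with 20 to 120 N. Pads are 22 mm wide; open, the fingers measure 114 mm over their backs; the gripper's body (76 mm by 85 mm) begins 54 mm behind the grasp point. The pads swing forward as they close: fully open they stand 13 mm farther back than shut.
Start: joints at [1.051, 0.245, 1.558, -0, 1.339, -0.174], TCP at [220.315, 611.535, 231.29] pointing down, gripper open.
Joint ranges: [-3.13, 3.13], [-1.02, 2.26], [0.13, 2.54], [-0.95, 4.09], [0.21, 2.88], [-2.74, 2.74]. Speed limits (rad/s): [2.57, 2.57, 3.14, 3.14, 3.14, 3.14].

## Interface

Orientations are given as [roll, pitch, yaw] about the fixed x, y, z axes, in that order (R = Rz(yaw) Ry(pitch) Rx(roll)).
In Python, from plant import * gives the robot as it stands. The module is installed in compiled form; this text tells all that it offers.
- The arm moves only by the shell command python3 -m crank 'ROWS' [FORCE]. ROWS is JSON, a list of rows, each an object of numbers: "rx", "ry", "rz": the turn, a rotation vector about the tool's x, y, z in degrees; "dx", "dy", "dz": the shift along the tool's x, y, z in units of 40 mm (1.0 is 40 mm); "hand": the closure in counts, from 0 (fully open) to 255 (shut). A call has 1 to 10 rows; each row shifts and turns the commanded pose from where the row before left it, along the tool's axes as they then stand; what a row does not reach is not made up. A row lasts 1/10 s, in which the tool goes at most 50 mm and 8.59 degrees, less where a joint would pass 70% of its speed; a pose out of reach is approached as far as the arm can. A call is refused whole if a number of a shift passes 1 or a number of a turn 8.59, either way. A call with a gripper value outside its range is refused whole. The fingers move at their own pace and stop on an object; FORCE is the grip in N (left out, the last holds). Time passes only in rows, so rows that do not move let the fingers close. It gives the time, the measured TCP pose, the force and the opening at its end, in the units of the state.
- get_state(): the state, without advancing time (a new reading comes with each control period).
- capture(name): name is "scene" or "top" or "wrist"; returns the picture (384x512x3 uint8, red, green, blue); there is no depth.
- calibration(name): a dict with "camera_matrix" (3x3 intrinsics, pixels), "world_to_cam" (4x4, takes a point from world to camera coordinates); the wrist camera has in their place "T_tool_cam" (4x4, takes a point from camera to tool coordinates, whose origin is the TCP and whose axes are the flange's). Camera axes: x right, y up, looking along -z (the intrinsics and any distortion apply to the point x, -y, -z); pixel columns grow to the right and rows downward; lengths in mm; the calibration is good to about 2 mm. The wrist camera is an equidistant fisheye: a pixel r from the principal point sees the ray r / f radians off the axis. A picture is of the moment at which its call begins: read the wrist's pose just before it. calibration takes no time and is no camera call.
- sign_off(): hands the job in, once; it reports no verdict.
The state is a dict: "t": time; "joint_pos": joint angles; "qd": joint speeds; "effort": joint torques, N m; "eef_pos": TCP position; "orientation": TCP orientation; "contact_force": force on the tool from outside, world axes, zero at the start; "ft_torque": the same for the moment, N m; "width": finger opening in mm.
Only numpy, scipy, OpenCV 4.12 (cv2) and the standard library are available. Lean on these libraries where they do the work, as an engineer would, in place of code of your own. Each camera call takes 0.05 s, during which the arm holds its last target.

## Task

Get the bench lamp ready to inspect the polished bracket: take the sanding block off the lamp and lay it flat on the bench a hand's breadth clear of it, turn the collar on the lens barrel until its lug clicks in at the long white mark, and swing the side lever up and back past centre until the prop leg locks and the lamp stands tilted on it. Take the block off before tipping the lamp, and do not shove or knock over the bottle, the sprayer or the jar.

Things in the scene. Friction and masses are not known exactly. Their poses are not given: they have to be found in the camera images.
- lamp: Steel base plate of the inspection lamp, fixed, 230 x 130 mm, top 12 mm above the bench; origin: centre of its underside, x where the beam will point once tilted, y left of that, z up. On it lies the head, x -118 to +95 mm, 118 mm wide over its fins: in front a finned housing with a flat black top 62 mm up and the upright lens barrel (axis at x = +38, y = 0), behind it a battery housing. In front of the base, x +190 mm and beyond, lies the flat bracket.
- battery_top (a point): Middle of the flat top of the battery housing, the head's rear part (92 mm along the lamp's x, 96 mm wide), where the block lies at the start; 58 mm above the bench while the lamp is folded. It rises and tilts with the head.
- lamp_head (a joint): Tilt of the lamp's head (rad), hinged at the base's front edge (lamp x = +100 mm, 34 mm up, axis along y): 0 lying folded, lens up; grows as its rear edge rises and the lens tips forward. The head (0.6 kg) falls back to 0 unless the prop leg holds it; standing on the locked leg it reads about 0.61.
- collar (a joint): Turn of the click collar (rad), counter-clockwise seen from above positive. Clicks at 0, 0.524, 1.047, 1.571, 2.094 and 2.618, end stops just beyond the first and last. A spring pulls it into the nearest click; leaving one takes about 0.12 N m. At 2.094 the lug is at the long mark. At value q the lug points q - 1.309 rad from the lamp's x towards y.
- collar_axis (a point): Centre of the collar, on the barrel's axis at half its height. The collar is a black ring with 24 grip ribs, 62 mm outside, 24 mm high, its lower edge 6 mm above the head's black top and 68 mm above the bench while folded. The barrel, 54 mm at its rim, stands up through it to 13 mm above the collar. z axis: the barrel's axis.
- collar_lug (a point): Outer end of the collar's only lug, at half its height: 11 mm wide, 18 mm high, it stands out 10 mm from the ring (41 mm from the axis), with a white line on top. x axis: outwards from the barrel's axis.
- long_mark (a point): Inner part of the long white mark (16 x 3.4 mm, raised under 1 mm) on the head's black top, 47 mm from the barrel's axis, where the lug must point; the marks of the other five clicks are only 7 mm long.
- leg (a joint): Prop leg (rad): 0 folded under the head, 1.31 locked at its stop. A U-shaped leg pivoted on the base (lamp x = -45 mm, 20 mm up, axis along y); its roller lifts the head; the hand lever on the lamp's right side turns it. Spring and weight push it back to 0 below about 1.0; past that dead centre the weight drives it on to the stop and holds it there. Swung slowly it takes up to about 12 N at the grip.
- lever_grip (a point): Middle of the lever's grip, a black round bar 17 mm thick, 60 mm long, level along the lamp's y (y -79 to -139 mm; the lever arm is at its inner end), 120 mm from the leg's pivot. Folded: lamp x = +64 mm, 71 mm up; it swings up and back through 75 degrees (25 to 100 above the lamp's x direction) to x = -66 mm, 138 mm up. It turns with the lever, so it rolls in the fingers.
- block: Tan sanding block, a plain brick 51 x 89 x 41 mm (x, y, z), 0.11 to 0.22 kg, lying loose on the flat battery housing; origin: centre of its underside. It must not tumble. The bench beside the lamp is free but for the things listed here; a red hose end lies on it close to the robot, less than 0.42 m ahead of it.
- squeeze_bottle: White squeeze bottle standing on the bench, 78 mm thick, 216 mm high; origin: centre of its underside. A loose bystander.
- sprayer: Trigger sprayer standing on the bench, body 50 x 50 mm, 160 mm high, its head reaching up to 45 mm sideways; origin: underside. A loose bystander.
- washer_jar: Jar of washers with a black lid standing on the bench, 62 mm thick, 84 mm high; origin: centre of its underside. A loose bystander.
- brush: Wooden block brush lying at the left, fixed, 38 x 235 x 43 mm (x, y, z); origin: centre of its underside.
- wax_tin: Red and white wax tin lying at the left, fixed, 67 x 95 x 28 mm (x, y, z); origin: centre of its underside.
- foam_bar: Blue foam bar lying at the right, fixed, 230 x 44 x 36 mm (x, y, z); origin: centre of its underside.
There are look-alikes about, which are no part of the job. Leave any purple or yellow look-alike of the block alone.

How it is judged:
By the outcome, as a careful person would: the job done as asked, in the order asked, and still so for the second after the job is handed in, with the robot touching nothing.
It also fails if it takes over 67 s, if anything falls off the work surface, if the arm or the gripper's body presses on something with over 40 N, if the wrist force passes 120 N, or if a joint passes its speed limit or range.

## Working session

There is one attempt and no reset: what is moved stays moved. The work goes in short steps, Python scripts to look and compute and a shell command to move; the robot and the scene stay as the last step left them, time stands still between calls to the robot, and variables do not carry over. Pictures are saved under pics/ and viewed, and the job is handed in when it is done.

```bash
mkdir -p pics; ls; python3 - <<'E'
from plant import *
import cv2,numpy as np
np.set_printoptions(precision=4,suppress=True)
print(get_state())
for n in ["scene","top","wrist"]:
    im=capture(n); cv2.imwrite(f"pics/{n}0.png",cv2.cvtColor(im,cv2.COLOR_RGB2BGR)); 
    print(n,calibration(n))
E
```

```text
pics
{'t': 0.0, 'joint_pos': array([ 1.0508,  0.2458,  1.559 , -0.    ,  1.3387, -0.1741]), 'qd': array([ 0.0005,  0.0001,  0.0003,  0.0004,  0.0008, -0.0005]), 'effort': array([ -0.0004, -42.9498, -32.6134,  -0.0001,   0.0053,  -0.    ]), 'eef_pos': array([220.0604, 611.0105, 230.1732]), 'orientation': array([-3.1397, -0.0003,  2.7957]), 'contact_force': array([-0.1249,  0.841 , -0.2881]), 'ft_torque': array([ 0.0156,  0.0037, -0.0193]), 'width': 85.42983775151957}
scene {'camera_matrix': array([[425.1219,   0.    , 253.504 ],
       [  0.    , 425.1219, 195.609 ],
       [  0.    ,   0.    ,   1.    ]]), 'world_to_cam': array([[    0.9011,    -0.4335,     0.0069,  -573.3562],
       [    0.3227,     0.6813,     0.657 ,  -224.485 ],
       [   -0.2896,    -0.5898,     0.7539, -1745.4342],
       [    0.    ,     0.    ,     0.    ,     1.    ]])}
top {'camera_matrix': array([[413.7931,   0.    , 249.0311],
       [  0.    , 413.7931, 189.0666],
       [  0.    ,   0.    ,   1.    ]]), 'world_to_cam': array([[   -0.0262,    -0.9997,     0.0032,   -43.2807],
       [    0.9835,    -0.0252,     0.1791,  -643.9878],
       [   -0.179 ,     0.0078,     0.9838, -1628.4564],
       [    0.    ,     0.    ,     0.    ,     1.    ]])}
wrist {'camera_matrix': array([[297.3186,   0.    , 252.8462],
       [  0.    , 297.3186, 189.6643],
       [  0.    ,   0.    ,   1.    ]]), 'T_tool_cam': array([[  -0.0018,    0.9486,    0.3165,   81.5446],
       [   1.    ,    0.0013,    0.0017,    0.2795],
       [   0.0012,    0.3165,   -0.9486, -143.126 ],
       [   0.    ,    0.    ,    0.    ,    1.    ]])}
```

View pics/scene0.png

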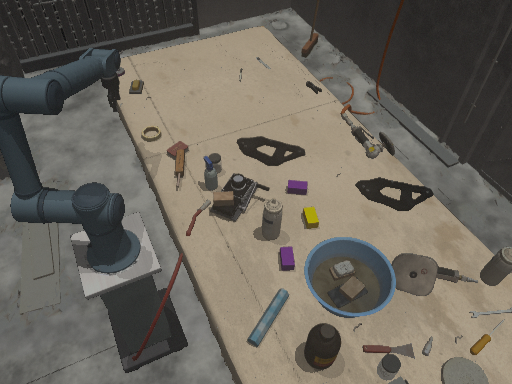

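View pics/top0.png

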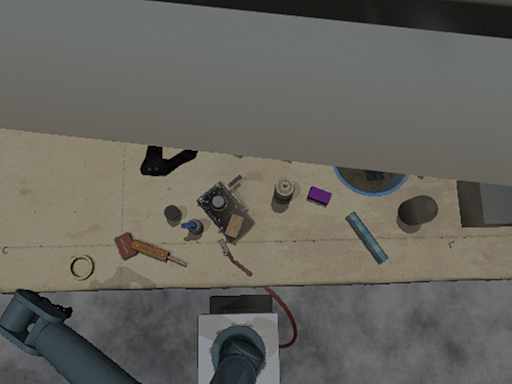

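View pics/wrist0.png

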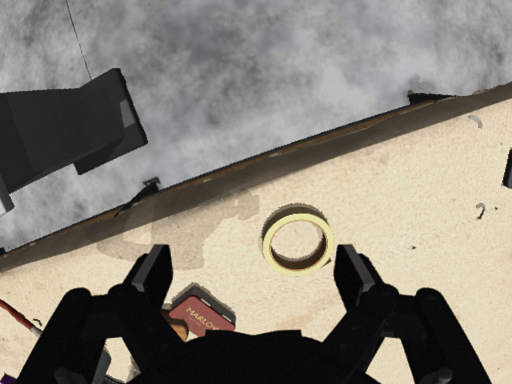

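The scene view shows the lamp at about (238,195) with the block at (223,202). In the top view the lamp is at (222,205) and the block at (234,225). The bottle is at (284,190), the sprayer at (193,227) and the jar at (173,213). I'll zoom in on these.

```bash
cat > h.py <<'E'
import numpy as np,cv2
from scipy.spatial.transform import Rotation as R
from plant import *
np.set_printoptions(precision=3,suppress=True)
def proj(n,P):
    c=calibration(n);K=c["camera_matrix"];T=c["world_to_cam"]
    p=T[:3,:3]@np.asarray(P,float)+T[:3,3]
    return np.array([K[0,0]*p[0]/-p[2]+K[0,2],K[1,1]*-p[1]/-p[2]+K[1,2]])
def ray(n,uv):
    c=calibration(n);K=c["camera_matrix"];T=c["world_to_cam"]
    d=np.array([(uv[0]-K[0,2])/K[0,0],-(uv[1]-K[1,2])/K[1,1],-1.])
    Rm=T[:3,:3];return -Rm.T@T[:3,3],Rm.T@d
def cast(n,uv,z):
    o,d=ray(n,uv);return o+d*(z-o[2])/d[2]
def toolT(s):
    T=np.eye(4);T[:3,:3]=R.from_euler('xyz',s["orientation"]).as_matrix();T[:3,3]=s["eef_pos"];return T
def wcast(s,uv,z):
    c=calibration("wrist");K=c["camera_matrix"];T=toolT(s)@c["T_tool_cam"]
    v=np.array([uv[0]-K[0,2],uv[1]-K[1,2]]);r=np.hypot(*v);th=r/K[0,0]
    d=np.array([np.sin(th)*v[0]/r,-np.sin(th)*v[1]/r,-np.cos(th)])
    d=T[:3,:3]@d;o=T[:3,3];return o+d*(z-o[2])/d[2]
def wproj(s,P):
    c=calibration("wrist");K=c["camera_matrix"];T=np.linalg.inv(toolT(s)@c["T_tool_cam"])
    p=T[:3,:3]@np.asarray(P,float)+T[:3,3];x,y,z=p[0],-p[1],-p[2]
    rr=np.hypot(x,y);th=np.arctan2(rr,z);return np.array([K[0,2]+K[0,0]*th*x/rr,K[1,2]+K[0,0]*th*y/rr])
def bgr(im): return cv2.cvtColor(im,cv2.COLOR_RGB2BGR)
def rows(target_p,target_yaw=None):
    "shift in tool axes (40 mm units) and rz deg"
    s=get_state();T=toolT(s);d=T[:3,:3].T@(np.asarray(target_p,float)-T[:3,3])/40
    print("t",round(s["t"],2),"pos",s["eef_pos"],"rpy",s["orientation"],"tool shift units",d)
E
python3 - <<'E'
import cv2
a=cv2.imread("pics/top0.png")[140:270,140:320];cv2.imwrite("pics/topz.png",cv2.resize(a,None,fx=4.4,fy=4.4,interpolation=cv2.INTER_CUBIC))
a=cv2.imread("pics/scene0.png")[140:250,160:300];cv2.imwrite("pics/scenez.png",cv2.resize(a,None,fx=5,fy=5,interpolation=cv2.INTER_CUBIC))
E
```

```text
(no output)
```

View pics/topz.png

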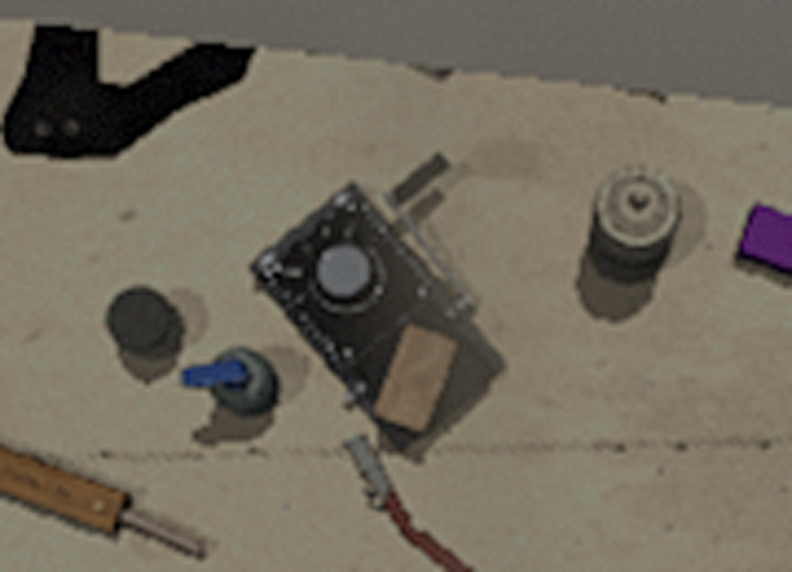

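View pics/scenez.png

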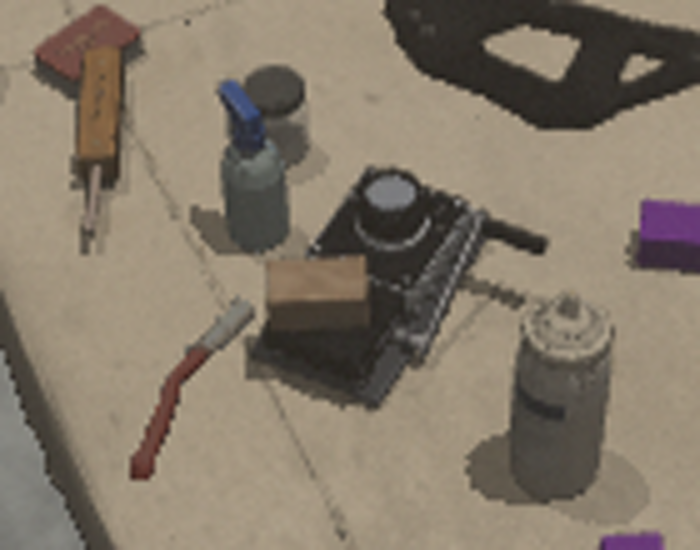

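```bash
python3 - <<'E'
from h import *
f=lambda u,v,z:cast("top",(140+u/4.4,140+v/4.4),z)
g=lambda u,v,z:cast("scene",(160+u/5,140+v/5),z)
print("barrel",f(345,270,105),g(392,190,105))
a,b=f(395,197,71),f(443,158,71);print("grip",a,b,g(487,222,71),g(543,245,71))
print("block top", [f(*p,99) for p in [(407,323),(457,340),(427,433),(374,412)]])
print("block top scene", [g(*p,99) for p in [(265,262),(363,255),(368,290),(275,293)]])
print("bottle",f(640,207,216),g(570,300,216),g(555,485,0))
print("sprayer",f(245,390,60),g(258,235,0));print("jar",f(145,315,84),g(275,85,84))
print("hose",f(357,440,10),g(245,310,10))
print("base rear corners",f(505,368,12),f(418,455,12),g(375,400,12),g(250,350,12))
E
```

```text
barrel [588.015  62.263 105.   ] [591.417  62.029 105.   ]
grip [660.003  17.661  71.   ] [695.58  -27.354  71.   ] [664.462  19.649  71.   ] [697.083 -26.315  71.   ]
block top [array([539.609,   7.898,  99.   ]), array([523.199, -36.416,  99.   ]), array([441.338,  -7.913,  99.   ]), array([461.069,  38.639,  99.   ])]
block top scene [array([459.996,  36.355,  99.   ]), array([539.284,   7.718,  99.   ]), array([527.024, -30.521,  99.   ]), array([454.42 ,   0.159,  99.   ])]
bottle [ 618.073 -193.389  216.   ] [ 626.255 -200.387  216.   ] [ 613.551 -217.611    0.   ]
sprayer [486.957 157.606  60.   ] [493.992 154.323   0.   ]
jar [554.825 244.618  84.   ] [556.031 250.473  84.   ]
hose [442.079  59.587  10.   ] [446.604  66.232  10.   ]
base rear corners [505.48  -80.233  12.   ] [426.616   2.969  12.   ] [509.741 -78.3    12.   ] [432.94   19.759  12.   ]
```

```bash
python3 -m crank '[{"dx":-0.85,"dy":-0.61,"dz":-0.1},{"dx":-0.85,"dy":-0.61,"dz":-0.1},{"dx":-0.85,"dy":-0.61,"dz":-0.1},{"dx":-0.85,"dy":-0.61,"dz":-0.1},{"dx":-0.85,"dy":-0.61,"dz":-0.1},{"dx":-0.85,"dy":-0.61,"dz":-0.1},{"dx":-0.85,"dy":-0.61,"dz":-0.1},{"dx":-0.85,"dy":-0.61,"dz":-0.1}]'
python3 -m crank '[{"dx":-0.85,"dy":-0.61,"dz":-0.1},{"dx":-0.85,"dy":-0.61,"dz":-0.1},{"dx":-0.85,"dy":-0.61,"dz":-0.1},{"dx":-0.85,"dy":-0.61,"dz":-0.1},{"dx":-0.85,"dy":-0.61,"dz":-0.1},{"dx":-0.85,"dy":-0.61,"dz":-0.1},{"dx":-0.85,"dy":-0.61,"dz":-0.1},{"dx":-0.85,"dy":-0.61,"dz":-0.1},{},{}]'
python3 - <<'E'
from h import *
s=get_state();print(s["joint_pos"],s["orientation"],s["eef_pos"],s["t"])
im=bgr(capture("wrist"));cv2.imwrite("pics/w1.png",im);cv2.imwrite("pics/w1b.png",cv2.resize(im,None,fx=1.56,fy=1.56,interpolation=cv2.INTER_CUBIC))
np.save("w1.npy",np.r_[s["eef_pos"],s["orientation"]])
E
```

```text
[ 1.051  0.246  1.559  0.     1.339 -0.174] [-3.14  -0.     2.796] [220.067 611.139 230.408] 0.15$[0]: bad value
$[0]: bad value
```

View pics/w1b.png

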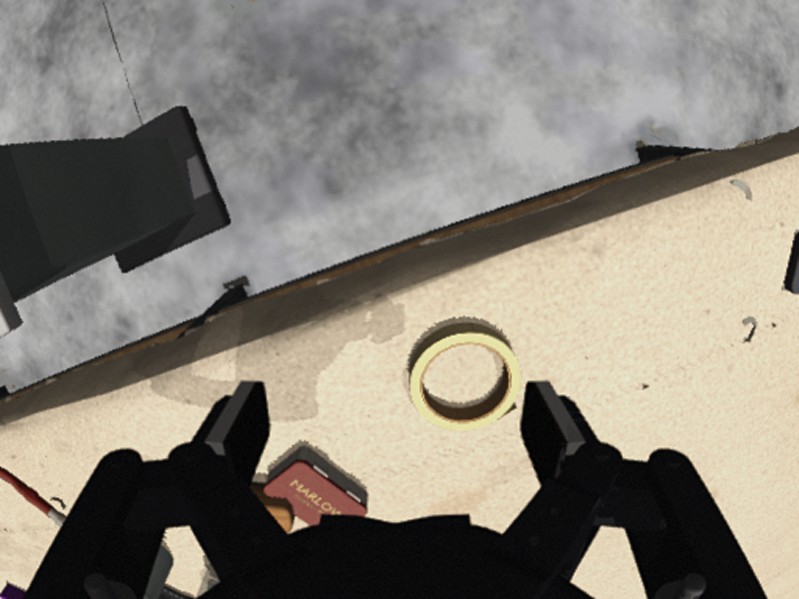

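The view is unchanged because both moves were refused. The rows probably need every key, so I'll give them all.

```bash
python3 -m crank '[{"rx":0,"ry":0,"rz":0,"dx":-0.85,"dy":-0.61,"dz":-0.1,"hand":0},{"rx":0,"ry":0,"rz":0,"dx":-0.85,"dy":-0.61,"dz":-0.1,"hand":0}]'
```

```text
t: 0.4
eef_pos: [267.6, 541.9, 238.7]
orientation: [-3.141, -0.0, 2.798]
contact_force: [0.4, -0.6, 0.0]
width: 85.6
```

```bash
python3 -m crank '[{"rx":0,"ry":0,"rz":0,"dx":-0.85,"dy":-0.61,"dz":-0.1,"hand":0},{"rx":0,"ry":0,"rz":0,"dx":-0.85,"dy":-0.61,"dz":-0.1,"hand":0},{"rx":0,"ry":0,"rz":0,"dx":-0.85,"dy":-0.61,"dz":-0.1,"hand":0},{"rx":0,"ry":0,"rz":0,"dx":-0.85,"dy":-0.61,"dz":-0.1,"hand":0},{"rx":0,"ry":0,"rz":0,"dx":-0.85,"dy":-0.61,"dz":-0.1,"hand":0},{"rx":0,"ry":0,"rz":0,"dx":-0.85,"dy":-0.61,"dz":-0.1,"hand":0},{"rx":0,"ry":0,"rz":0,"dx":-0.85,"dy":-0.61,"dz":-0.1,"hand":0},{"rx":0,"ry":0,"rz":0,"dx":-0.85,"dy":-0.61,"dz":-0.1,"hand":0}]'
python3 -m crank '[{"rx":0,"ry":0,"rz":0,"dx":-0.85,"dy":-0.61,"dz":-0.1,"hand":0},{"rx":0,"ry":0,"rz":0,"dx":-0.85,"dy":-0.61,"dz":-0.1,"hand":0},{"rx":0,"ry":0,"rz":0,"dx":-0.85,"dy":-0.61,"dz":-0.1,"hand":0},{"rx":0,"ry":0,"rz":0,"dx":-0.85,"dy":-0.61,"dz":-0.1,"hand":0},{"rx":0,"ry":0,"rz":0,"dx":-0.85,"dy":-0.61,"dz":-0.1,"hand":0},{"rx":0,"ry":0,"rz":0,"dx":-0.85,"dy":-0.61,"dz":-0.1,"hand":0},{"rx":0,"ry":0,"rz":0,"dx":0,"dy":0,"dz":0,"hand":0},{"rx":0,"ry":0,"rz":0,"dx":0,"dy":0,"dz":0,"hand":0}]'
python3 - <<'E'
from h import *
s=get_state();print(s["joint_pos"],s["orientation"],s["eef_pos"],s["t"])
im=bgr(capture("wrist"));cv2.imwrite("pics/w2.png",im);cv2.imwrite("pics/w2b.png",cv2.resize(im,None,fx=1.56,fy=1.56,interpolation=cv2.INTER_CUBIC))
np.save("w2.npy",np.r_[s["eef_pos"],s["orientation"]])
E
```

```text
t: 1.2
eef_pos: [458.1, 265.2, 271.4]
orientation: [3.142, -0.0, 2.796]
contact_force: [0.8, 1.0, 0.1]
width: 85.2
t: 2.0
eef_pos: [599.9, 59.1, 294.8]
orientation: [3.142, -0.001, 2.794]
contact_force: [-1.0, -0.2, 0.2]
width: 85.4
[-0.09   0.09   1.616  0.     1.436 -1.313] [ 3.142 -0.001  2.794] [599.895  59.126 294.841] 2.0
```

View pics/w2b.png

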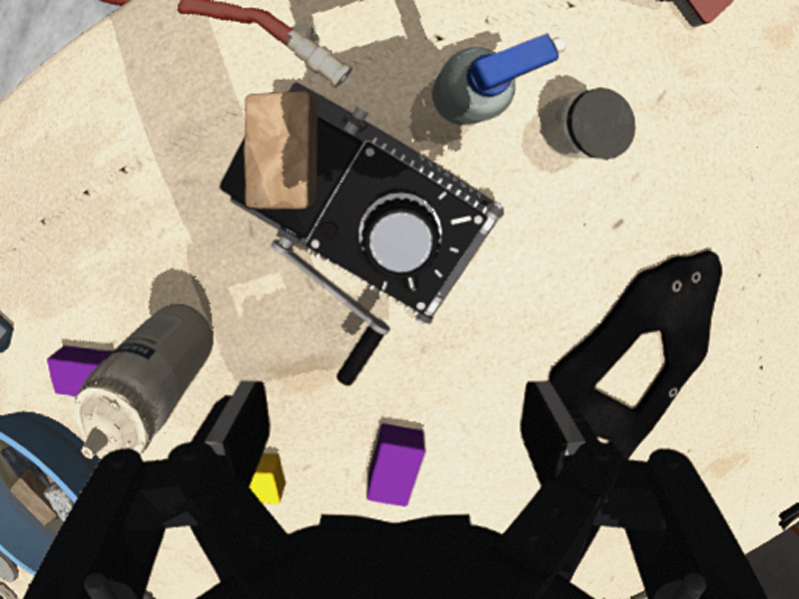

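```bash
python3 - <<'E'
import cv2
a=cv2.imread("pics/w2.png")[85:220,200:335];cv2.imwrite("pics/w2z.png",cv2.resize(a,None,fx=4.4,fy=4.4,interpolation=cv2.INTER_CUBIC))
a=cv2.imread("pics/w2.png")[45:180,130:265];cv2.imwrite("pics/w2y.png",cv2.resize(a,None,fx=4.4,fy=4.4,interpolation=cv2.INTER_CUBIC))
E
```

```text
(no output)
```

View pics/w2z.png

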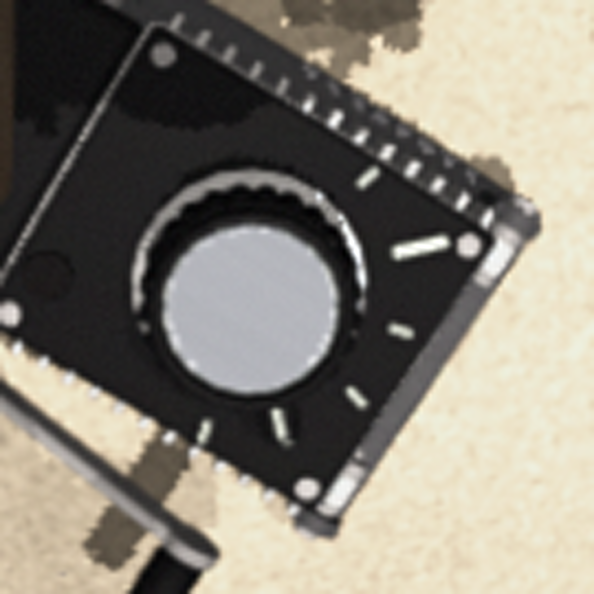

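View pics/w2y.png

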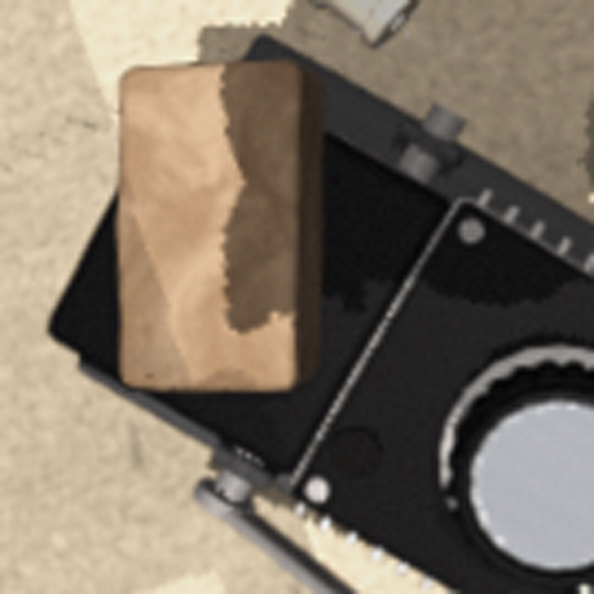

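The wrist view shows the barrel rim at zoom (250,308), the lug at (281,425) in the second slot, and the long mark at (420,247). The block top's corners are at about (120,65)–(300,390). Next I'll turn these into positions.

```bash
python3 - <<'E'
from h import *
w=np.load("w2.npy");s=dict(eef_pos=w[:3],orientation=w[3:])
im=cv2.imread("pics/w2.png")
F=lambda x,y,z:wcast(s,(200+x/4.4,85+y/4.4),z)
G=lambda x,y,z:wcast(s,(130+x/4.4,45+y/4.4),z)
c=F(250,308,105);print("barrel",c)
L=F(420,247,63);print("long",L, np.hypot(*(L-c)[:2]))
for p in [(205,432),(357,397),(400,330),(420,247),(368,178)]:
    m=F(*p,62.5)-c;print("mark",np.arctan2(m[1],m[0]),np.hypot(*m[:2]))
m=F(281,425,89)-c;print("lug",np.arctan2(m[1],m[0]),np.hypot(*m[:2]))
# front screws corners
for p in [(163,55),(10,315),(308,488),(470,245)]: print("screw",F(*p,62.5))
# grip
for p in [(373,330),(347,378)]: print("grip",wcast(s,(p[0]/1.56,p[1]/1.56),71))
C=np.array([G(*p,99)[:2] for p in [(120,68),(300,62),(300,390),(122,388)]]);print(C,C.mean(0))
for a,b in[(0,1),(1,2),(2,3),(3,0)]:
    d=C[b]-C[a];print(np.hypot(*d),np.degrees(np.arctan2(d[1],d[0])))
# rim by ellipse fit: gray mask
hsv=cv2.cvtColor(im,cv2.COLOR_BGR2HSV);mk=((hsv[...,2]>130)&(hsv[...,1]<40)).astype(np.uint8)
cs,_=cv2.findContours(mk[120:180,232:282],cv2.RETR_EXTERNAL,cv2.CHAIN_APPROX_NONE);k=max(cs,key=cv2.contourArea)
e=cv2.fitEllipse(k);print(e); print("barrel fit",wcast(s,(232+e[0][0],120+e[0][1]),105))
print("bottle top",wcast(s,(95/1.56,448/1.56),216))
print("sprayer base",wcast(s,(478/1.56,85/1.56),100)); print("jar",wcast(s,(602/1.56,122/1.56),84))
print("hose",wcast(s,(340/1.56,75/1.56),10))
E
```

```text
barrel [589.753  67.367 105.   ]
long [597.63  117.657  63.   ] 50.90260497972777
mark -0.6172453737379485 48.538018267023084
mark 0.38935067192804024 48.437603372106466
mark 0.8949732832691004 47.37290816748041
mark 1.4136352701036665 50.95823046680678
mark 1.9352082169296505 45.43534167909333
lug -0.10888068398004803 37.65923137204653
screw [520.373  66.832  62.5  ]
screw [575.538  -2.37   62.5  ]
screw [656.816  62.568  62.5  ]
screw [601.989 131.914  62.5  ]
grip [660.676  17.114  71.   ]
grip [696.565 -21.819  71.   ]
[[444.508  -1.568]
 [462.912  43.331]
 [543.493  12.107]
 [524.664 -33.476]] [493.894   5.099]
48.52454632167908 67.71203081882742
86.41870230356201 -21.180920955768837
49.318129098446825 -112.44389773651024
86.27280416795877 158.29397668879722
((24.503141403198242, 34.771305084228516), (36.72819900512695, 38.828548431396484), 88.47571563720703)
barrel fit [589.379  67.12  105.   ]
bottle top [ 627.107 -177.719  216.   ]
sprayer base [499.601 159.179 100.   ]
jar [553.228 251.936  84.   ]
hose [442.66   63.656  10.   ]
```

```bash
python3 -m crank '[{"rx":0,"ry":0,"rz":0.5,"dx":0.68,"dy":-0.74,"dz":0.3,"hand":0},{"rx":0,"ry":0,"rz":0.5,"dx":0.68,"dy":-0.74,"dz":0.3,"hand":0},{"rx":0,"ry":0,"rz":0.6,"dx":0.67,"dy":-0.74,"dz":0.3,"hand":0},{"rx":0,"ry":0,"rz":0,"dx":0,"dy":0,"dz":0.9,"hand":0},{"rx":0,"ry":0,"rz":0,"dx":0,"dy":0,"dz":0.9,"hand":0},{"rx":0,"ry":0,"rz":0,"dx":0,"dy":0,"dz":0,"hand":0}]'
python3 - <<'E'
from h import *
rows([493.5,3,60])
s=get_state()
im=bgr(capture("wrist"));cv2.imwrite("pics/w3b.png",cv2.resize(im,None,fx=1.56,fy=1.56,interpolation=cv2.INTER_CUBIC))
E
```

```text
t: 2.65
eef_pos: [488.5, 6.6, 182.3]
orientation: [-3.14, -0.01, 2.769]
contact_force: [-0.7, -0.1, -0.4]
width: 85.5
t 2.65 pos [488.543   6.563 182.339] rpy [-3.14  -0.01   2.769] tool shift units [-0.179 -0.034  3.057]
```

View pics/w3b.png

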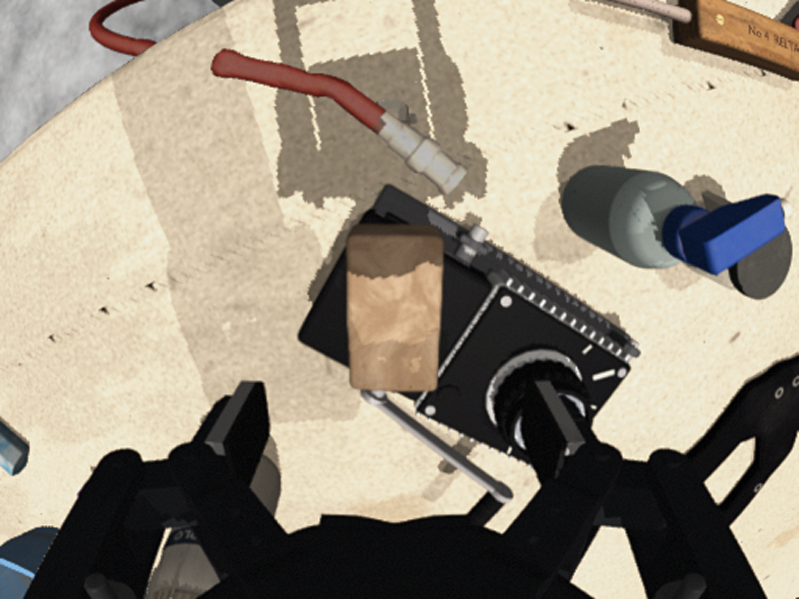

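The block is centred between the fingers, spanning columns 348–442, and is nearly parallel to the pads.

```bash
python3 - <<'E'
from h import *
s=get_state()
C=np.array([wcast(s,(x/1.56,y/1.56),99)[:2] for x,y in [(348,235),(443,233),(438,390),(350,388)]]);print(C,C.mean(0))
rows([*C.mean(0),60])
E
```

```text
[[446.95   -2.135]
 [463.472  42.854]
 [547.097  10.362]
 [527.65  -35.748]] [496.292   3.833]
t 2.7 pos [490.712   6.09  185.373] rpy [-3.141 -0.005  2.769] tool shift units [-0.167  0.     3.133]
```

```bash
python3 -m crank '[{"rx":0,"ry":0,"rz":0,"dx":-0.12,"dy":0,"dz":0.8,"hand":0},{"rx":0,"ry":0,"rz":0,"dx":0,"dy":0,"dz":0.8,"hand":0},{"rx":0,"ry":0,"rz":0,"dx":0,"dy":0,"dz":0.8,"hand":0},{"rx":0,"ry":0,"rz":0,"dx":0,"dy":0,"dz":0.4,"hand":0},{"rx":0,"ry":0,"rz":0,"dx":0,"dy":0,"dz":0.28,"hand":0},{"rx":0,"ry":0,"rz":0,"dx":0,"dy":0,"dz":0,"hand":0}]'
python3 -m crank '[{"rx":0,"ry":0,"rz":0,"dx":0,"dy":0,"dz":0,"hand":255},{"rx":0,"ry":0,"rz":0,"dx":0,"dy":0,"dz":0,"hand":255},{"rx":0,"ry":0,"rz":0,"dx":0,"dy":0,"dz":0,"hand":255},{"rx":0,"ry":0,"rz":0,"dx":0,"dy":0,"dz":0,"hand":255},{"rx":0,"ry":0,"rz":0,"dx":0,"dy":0,"dz":0,"hand":255},{"rx":0,"ry":0,"rz":0,"dx":0,"dy":0,"dz":0,"hand":255}]' 40
```

```text
t: 3.3
eef_pos: [497.7, 3.4, 64.4]
orientation: [-3.142, -0.0, 2.769]
contact_force: [0.2, 0.8, 0.8]
width: 85.6
t: 3.9
eef_pos: [498.5, 2.7, 65.8]
orientation: [3.141, 0.003, 2.768]
contact_force: [-1.5, 0.4, 6.5]
width: 50.8
```

```bash
python3 -m crank '[{"rx":0,"ry":0,"rz":0,"dx":0,"dy":0,"dz":-0.3,"hand":255},{"rx":0,"ry":0,"rz":0,"dx":0,"dy":0,"dz":-0.7,"hand":255},{"rx":0,"ry":0,"rz":0,"dx":0,"dy":0,"dz":-0.7,"hand":255},{"rx":0,"ry":0,"rz":0,"dx":0,"dy":0,"dz":-0.3,"hand":255},{"rx":0,"ry":0,"rz":0,"dx":-0.1,"dy":-0.4,"dz":0,"hand":255},{"rx":0,"ry":0,"rz":0,"dx":-0.18,"dy":-0.9,"dz":0,"hand":255},{"rx":0,"ry":0,"rz":0,"dx":-0.2,"dy":-0.9,"dz":0,"hand":255},{"rx":0,"ry":0,"rz":0,"dx":-0.2,"dy":-0.9,"dz":0,"hand":255},{"rx":0,"ry":0,"rz":0,"dx":-0.2,"dy":-0.9,"dz":0,"hand":255},{"rx":0,"ry":0,"rz":0,"dx":-0.18,"dy":-0.8,"dz":0,"hand":255}]'
python3 -m crank '[{"rx":0,"ry":0,"rz":0,"dx":0,"dy":-0.37,"dz":0,"hand":255},{"rx":0,"ry":0,"rz":0,"dx":0,"dy":0,"dz":0,"hand":255},{"rx":0,"ry":0,"rz":0,"dx":0,"dy":0,"dz":0.5,"hand":255},{"rx":0,"ry":0,"rz":0,"dx":0,"dy":0,"dz":0.8,"hand":255},{"rx":0,"ry":0,"rz":0,"dx":0,"dy":0,"dz":0.8,"hand":255},{"rx":0,"ry":0,"rz":0,"dx":0,"dy":0,"dz":0.6,"hand":255},{"rx":0,"ry":0,"rz":0,"dx":0,"dy":0,"dz":0.2,"hand":255},{"rx":0,"ry":0,"rz":0,"dx":0,"dy":0,"dz":0,"hand":255}]'
python3 - <<'E'
from h import *
rows([462,-205,9])
s=get_state()
im=bgr(capture("wrist"));cv2.imwrite("pics/w4b.png",cv2.resize(im,None,fx=1.56,fy=1.56,interpolation=cv2.INTER_CUBIC))
E
```

```text
t: 4.9
eef_pos: [465.8, -192.6, 143.8]
orientation: [3.141, -0.001, 2.767]
contact_force: [0.8, -0.4, -0.9]
width: 50.5
t: 5.7
eef_pos: [460.6, -203.4, 27.1]
orientation: [3.141, -0.003, 2.769]
contact_force: [-0.7, 0.7, 0.0]
width: 50.3
t 5.7 pos [ 460.606 -203.429   27.085] rpy [ 3.141 -0.003  2.769] tool shift units [-0.048 -0.024  0.452]
```

View pics/w4b.png

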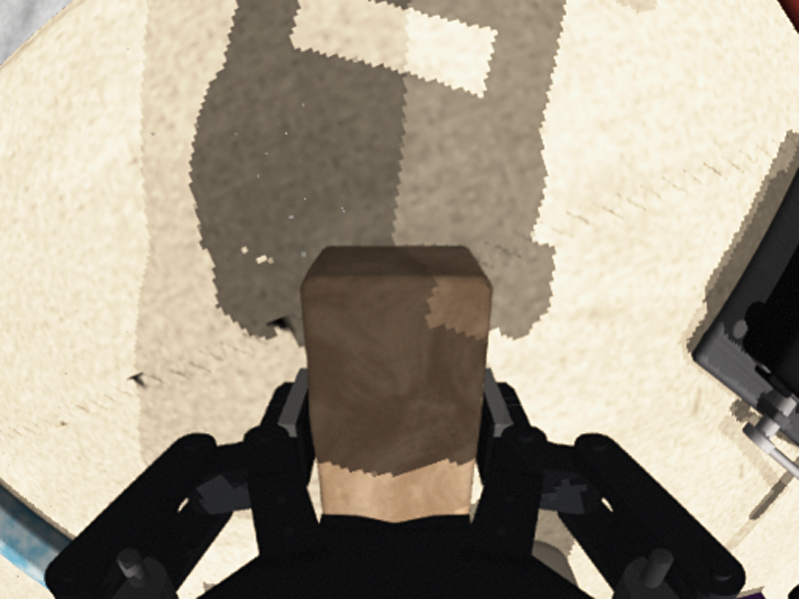

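The block is held square between the pads, with the lamp corner at (695,355) well off to the right. I'll lower it gently.

```bash
python3 -m crank '[{"rx":0,"ry":0,"rz":0,"dx":0,"dy":0,"dz":0.2,"hand":255},{"rx":0,"ry":0,"rz":0,"dx":0,"dy":0,"dz":0.15,"hand":255},{"rx":0,"ry":0,"rz":0,"dx":0,"dy":0,"dz":0.05,"hand":255},{"rx":0,"ry":0,"rz":0,"dx":0,"dy":0,"dz":0.03,"hand":255},{"rx":0,"ry":0,"rz":0,"dx":0,"dy":0,"dz":0,"hand":255}]'
```

```text
t: 6.25
eef_pos: [461.3, -205.0, 10.9]
orientation: [3.142, 0.0, 2.768]
contact_force: [-0.2, -0.6, -0.3]
width: 50.6
```

```bash
python3 -m crank '[{"rx":0,"ry":0,"rz":0,"dx":0,"dy":0,"dz":0.05,"hand":255},{"rx":0,"ry":0,"rz":0,"dx":0,"dy":0,"dz":0.05,"hand":255},{"rx":0,"ry":0,"rz":0,"dx":0,"dy":0,"dz":0,"hand":255}]'
```

```text
t: 6.55
eef_pos: [461.5, -205.2, 7.8]
orientation: [-3.142, -0.0, 2.768]
contact_force: [-3.8, 2.4, 8.1]
width: 50.3
```

```bash
python3 -m crank '[{"rx":0,"ry":0,"rz":0,"dx":0,"dy":0,"dz":0,"hand":120},{"rx":0,"ry":0,"rz":0,"dx":0,"dy":0,"dz":0,"hand":0},{"rx":0,"ry":0,"rz":0,"dx":0,"dy":0,"dz":0,"hand":0},{"rx":0,"ry":0,"rz":0,"dx":0,"dy":0,"dz":0,"hand":0},{"rx":0,"ry":0,"rz":0,"dx":0,"dy":0,"dz":0,"hand":0},{"rx":0,"ry":0,"rz":0,"dx":0,"dy":0,"dz":-0.5,"hand":0},{"rx":0,"ry":0,"rz":0,"dx":0,"dy":0,"dz":-0.9,"hand":0},{"rx":0,"ry":0,"rz":7.9,"dx":0,"dy":0,"dz":-0.9,"hand":0},{"rx":0,"ry":0,"rz":7.9,"dx":0,"dy":0,"dz":-0.9,"hand":0},{"rx":0,"ry":0,"rz":7.8,"dx":0,"dy":0,"dz":-0.8,"hand":0}]'
python3 -m crank '[{"rx":0,"ry":0,"rz":0,"dx":0.3,"dy":0.8,"dz":0,"hand":0},{"rx":0,"ry":0,"rz":0,"dx":0.3,"dy":0.9,"dz":0,"hand":0},{"rx":0,"ry":0,"rz":0,"dx":0.3,"dy":0.9,"dz":0,"hand":0},{"rx":0,"ry":0,"rz":0,"dx":0.3,"dy":0.9,"dz":0,"hand":0},{"rx":0,"ry":0,"rz":0,"dx":0.3,"dy":0.9,"dz":0,"hand":0},{"rx":0,"ry":0,"rz":0,"dx":0.3,"dy":0.9,"dz":0,"hand":0},{"rx":0,"ry":0,"rz":0,"dx":0.3,"dy":0.9,"dz":0,"hand":0},{"rx":0,"ry":0,"rz":0,"dx":0.4,"dy":0.8,"dz":0,"hand":0},{"rx":0,"ry":0,"rz":0,"dx":0,"dy":0,"dz":0,"hand":0},{"rx":0,"ry":0,"rz":0,"dx":0,"dy":0,"dz":0,"hand":0}]'
python3 - <<'E'
from h import *
rows([589,65,62])
s=get_state();print(s["joint_pos"])
im=bgr(capture("wrist"));cv2.imwrite("pics/w5.png",im);cv2.imwrite("pics/w5b.png",cv2.resize(im,None,fx=1.56,fy=1.56,interpolation=cv2.INTER_CUBIC))
im=bgr(capture("top"));cv2.imwrite("pics/t5.png",cv2.resize(im[140:290,140:340],None,fx=4,fy=4,interpolation=cv2.INTER_CUBIC))
E
```

```text
t: 7.55
eef_pos: [461.4, -205.0, 168.7]
orientation: [3.141, 0.001, 2.35]
contact_force: [0.4, -0.1, -0.6]
width: 85.7
t: 8.55
eef_pos: [588.4, 64.3, 166.5]
orientation: [-3.141, -0.0, 2.358]
contact_force: [-0.2, -1.3, 0.1]
width: 85.2
t 8.55 pos [588.443  64.253 166.502] rpy [-3.141 -0.     2.358] tool shift units [0.002 0.025 2.613]
[-0.082  0.178  1.76  -0.     1.204 -0.869]
```

View pics/w5b.png

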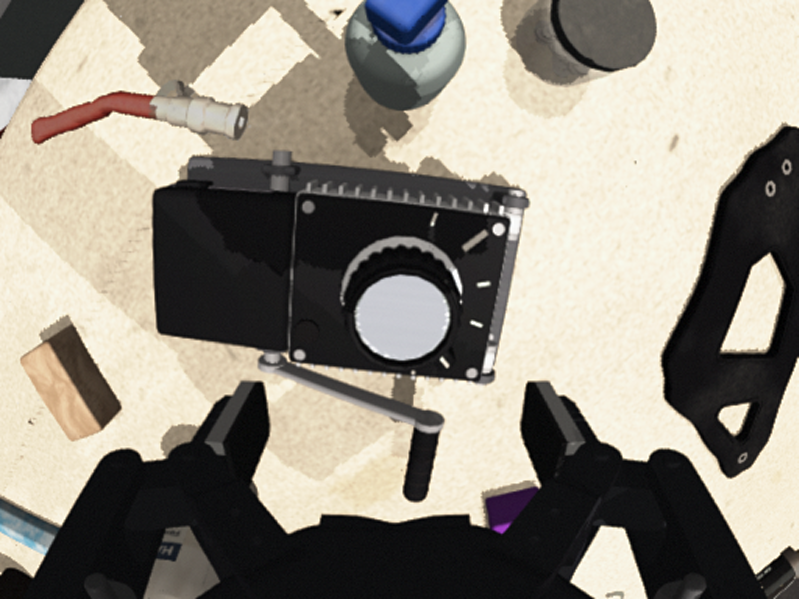

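View pics/t5.png

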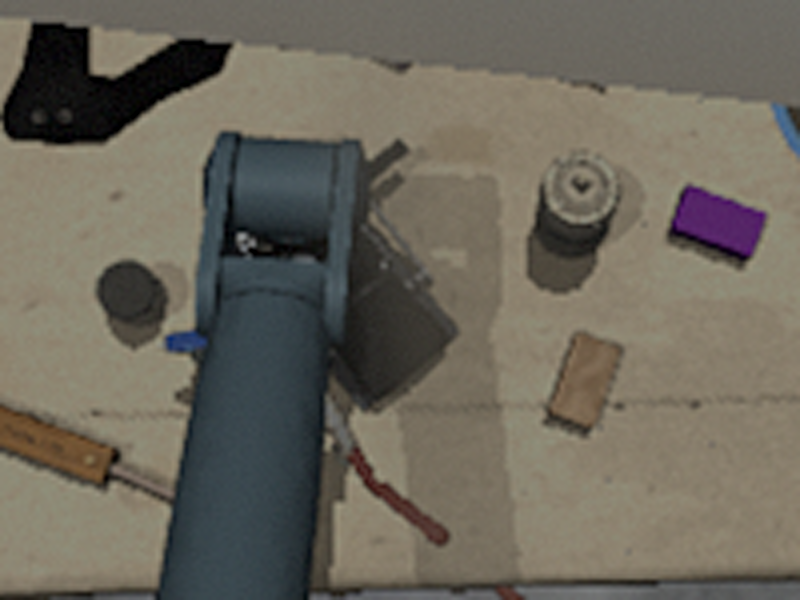

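The block lies flat on the bench in the top view at zoom (585,383), well clear of the lamp. In the wrist view the barrel rim is at (403,318) and the fingers straddle it. I'll check the alignment before descending.

```bash
python3 - <<'E'
from h import *
s=get_state()
im=cv2.imread("pics/w5.png");hsv=cv2.cvtColor(im,cv2.COLOR_BGR2HSV)
mk=((hsv[...,2]>170)&(hsv[...,1]<40)).astype(np.uint8)[160:245,215:305]
cs,_=cv2.findContours(mk,cv2.RETR_EXTERNAL,cv2.CHAIN_APPROX_NONE);k=max(cs,key=cv2.contourArea);e=cv2.fitEllipse(k);print(e)
c=wcast(s,(215+e[0][0],160+e[0][1]),105);print("barrel",c);rows([c[0],c[1],62])
A=wcast(s,(308/1.56,207/1.56),62.5);B=wcast(s,(498/1.56,230/1.56),62.5);D=B-A;print("yaw",np.arctan2(D[1],D[0]))
A=wcast(s,(299/1.56,355/1.56),62.5);B=wcast(s,(472/1.56,373/1.56),62.5);D=B-A;print("yaw",np.arctan2(D[1],D[0]),A,B)
print("grip",wcast(s,(430/1.56,430/1.56),71),wcast(s,(415/1.56,493/1.56),71))
E
```

```text
((42.583255767822266, 43.091583251953125), (52.85330581665039, 58.785831451416016), 86.8350830078125)
barrel [588.602  67.32  105.   ]
t 8.65 pos [588.27   63.059 166.622] rpy [-3.141 -0.     2.355] tool shift units [0.069 0.083 2.616]
yaw 0.6626458347158853
yaw 0.6687112310741247 [574.536  -4.683  62.5  ] [656.892  60.391  62.5  ]
grip [664.348  17.49   71.   ] [696.518 -26.315  71.   ]
```

```bash
python3 -m crank '[{"rx":0,"ry":0,"rz":0,"dx":0.05,"dy":0.06,"dz":0.6,"hand":0},{"rx":0,"ry":0,"rz":0,"dx":0,"dy":0,"dz":0.7,"hand":0},{"rx":0,"ry":0,"rz":0,"dx":0,"dy":0,"dz":0.6,"hand":0},{"rx":0,"ry":0,"rz":0,"dx":0,"dy":0,"dz":0.4,"hand":0},{"rx":0,"ry":0,"rz":0,"dx":0,"dy":0,"dz":0.3,"hand":0},{"rx":0,"ry":0,"rz":0,"dx":0,"dy":0,"dz":0,"hand":0}]'
python3 -m crank '[{"rx":0,"ry":0,"rz":0,"dx":0,"dy":0,"dz":0,"hand":60},{"rx":0,"ry":0,"rz":0,"dx":0,"dy":0,"dz":0,"hand":80},{"rx":0,"ry":0,"rz":0,"dx":0,"dy":0,"dz":0,"hand":255},{"rx":0,"ry":0,"rz":0,"dx":0,"dy":0,"dz":0,"hand":255},{"rx":0,"ry":0,"rz":0,"dx":0,"dy":0,"dz":0,"hand":255}]' 25
```

```text
t: 9.25
eef_pos: [587.8, 66.3, 61.4]
orientation: [-3.14, -0.002, 2.355]
contact_force: [0.9, -0.0, -0.5]
width: 85.7
t: 9.75
eef_pos: [591.2, 67.4, 66.1]
orientation: [3.137, 0.003, 2.355]
contact_force: [-2.0, 2.4, 7.9]
width: 60.7
```

```bash
python3 -m crank '[{"rx":0,"ry":0,"rz":-4,"dx":0,"dy":0,"dz":-0.05,"hand":255},{"rx":0,"ry":0,"rz":-8,"dx":0,"dy":0,"dz":-0.03,"hand":255},{"rx":0,"ry":0,"rz":-8,"dx":0,"dy":0,"dz":0,"hand":255},{"rx":0,"ry":0,"rz":-8,"dx":0,"dy":0,"dz":0,"hand":255},{"rx":0,"ry":0,"rz":-8,"dx":0,"dy":0,"dz":0,"hand":255},{"rx":0,"ry":0,"rz":-8,"dx":0,"dy":0,"dz":0,"hand":255},{"rx":0,"ry":0,"rz":-8,"dx":0,"dy":0,"dz":0,"hand":255},{"rx":0,"ry":0,"rz":-8,"dx":0,"dy":0,"dz":0,"hand":255},{"rx":0,"ry":0,"rz":-8,"dx":0,"dy":0,"dz":0,"hand":255},{"rx":0,"ry":0,"rz":-8,"dx":0,"dy":0,"dz":0,"hand":255}]'
python3 -m crank '[{"rx":0,"ry":0,"rz":-8,"dx":0,"dy":0,"dz":0,"hand":255},{"rx":0,"ry":0,"rz":-6,"dx":0,"dy":0,"dz":0,"hand":255},{"rx":0,"ry":0,"rz":0,"dx":0,"dy":0,"dz":0,"hand":255},{"rx":0,"ry":0,"rz":0,"dx":0,"dy":0,"dz":0,"hand":255}]'
python3 - <<'E'
from h import *
s=get_state();print(s["joint_pos"],s["ft_torque"],s["contact_force"])
im=bgr(capture("wrist"));cv2.imwrite("pics/w6b.png",cv2.resize(im,None,fx=1.56,fy=1.56,interpolation=cv2.INTER_CUBIC))
E
```

```text
t: 10.75
eef_pos: [590.3, 66.8, 66.7]
orientation: [-3.141, 0.004, -2.596]
contact_force: [7.7, 0.1, -6.4]
width: 60.7
t: 11.15
eef_pos: [590.3, 66.7, 66.8]
orientation: [-3.139, 0.003, -2.357]
contact_force: [8.0, -0.3, -6.2]
width: 60.7
[-0.079  0.316  1.8    0.001  1.022 -2.434] [ 0.662 -0.322  0.086] [ 8.049 -0.294 -6.165]
```

View pics/w6b.png

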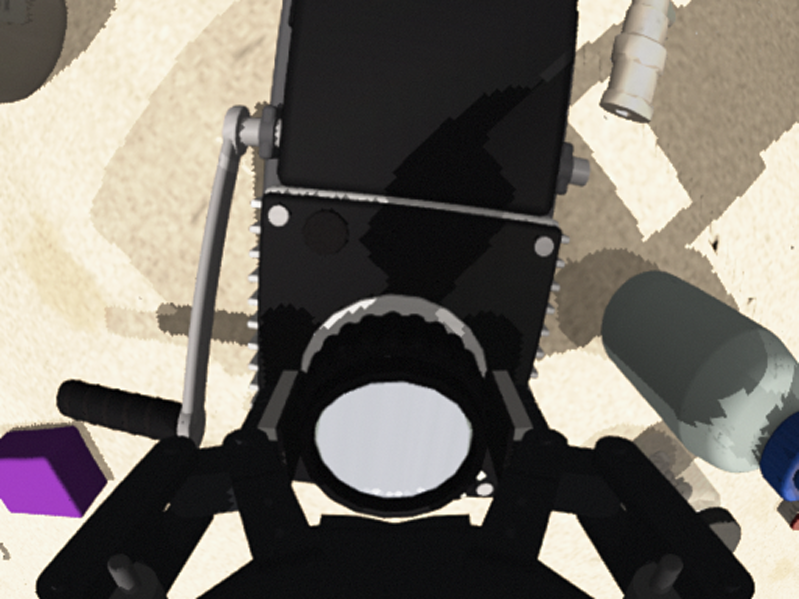

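The hand turned exactly 90°, and the ring stayed gripped with little torque. I'll release, lift while turning back, and look at the lug.

```bash
python3 -m crank '[{"rx":0,"ry":0,"rz":0,"dx":0,"dy":0,"dz":0,"hand":0},{"rx":0,"ry":0,"rz":0,"dx":0,"dy":0,"dz":0,"hand":0},{"rx":0,"ry":0,"rz":0,"dx":0,"dy":0,"dz":0,"hand":0},{"rx":0,"ry":0,"rz":0,"dx":0,"dy":0,"dz":-0.4,"hand":0},{"rx":0,"ry":0,"rz":0,"dx":0,"dy":0,"dz":-0.7,"hand":0},{"rx":0,"ry":0,"rz":8.1,"dx":0,"dy":0,"dz":-0.7,"hand":0},{"rx":0,"ry":0,"rz":8.1,"dx":0,"dy":0,"dz":-0.7,"hand":0},{"rx":0,"ry":0,"rz":8.1,"dx":0,"dy":0,"dz":-0.5,"hand":0},{"rx":0,"ry":0,"rz":8.1,"dx":0,"dy":0,"dz":0,"hand":0},{"rx":0,"ry":0,"rz":8.1,"dx":0,"dy":0,"dz":0,"hand":0}]'
python3 -m crank '[{"rx":0,"ry":0,"rz":8.1,"dx":0,"dy":0,"dz":0,"hand":0},{"rx":0,"ry":0,"rz":8.1,"dx":0,"dy":0,"dz":0,"hand":0},{"rx":0,"ry":0,"rz":8.1,"dx":0,"dy":0,"dz":0,"hand":0},{"rx":0,"ry":0,"rz":8.1,"dx":0,"dy":0,"dz":0,"hand":0},{"rx":0,"ry":0,"rz":8.1,"dx":0,"dy":0,"dz":0,"hand":0},{"rx":0,"ry":0,"rz":8.1,"dx":0,"dy":0,"dz":0,"hand":0},{"rx":0,"ry":0,"rz":7.8,"dx":0,"dy":0,"dz":0,"hand":0},{"rx":0,"ry":0,"rz":0,"dx":0,"dy":0,"dz":0,"hand":0},{"rx":0,"ry":0,"rz":0,"dx":0,"dy":0,"dz":0,"hand":0}]'
python3 - <<'E'
from h import *
s=get_state();print(s["joint_pos"]);rows([0,0,0])
im=bgr(capture("wrist"));cv2.imwrite("pics/w7.png",im);cv2.imwrite("pics/w7b.png",cv2.resize(im[90:270,180:400],None,fx=3.3,fy=3.3,interpolation=cv2.INTER_CUBIC))
E
```

```text
t: 12.2
eef_pos: [589.6, 66.8, 188.8]
orientation: [-3.141, 0.003, -3.069]
contact_force: [0.0, -0.2, -0.6]
width: 85.3
t: 13.1
eef_pos: [589.0, 66.8, 187.0]
orientation: [3.141, 0.001, 2.238]
contact_force: [0.5, 0.1, 0.6]
width: 85.9
[-0.078  0.156  1.745 -0.     1.24  -0.746]
t 13.1 pos [589.004  66.835 186.998] rpy [3.141 0.001 2.238] tool shift units [  7.808 -12.601   4.661]
```

View pics/w7b.png

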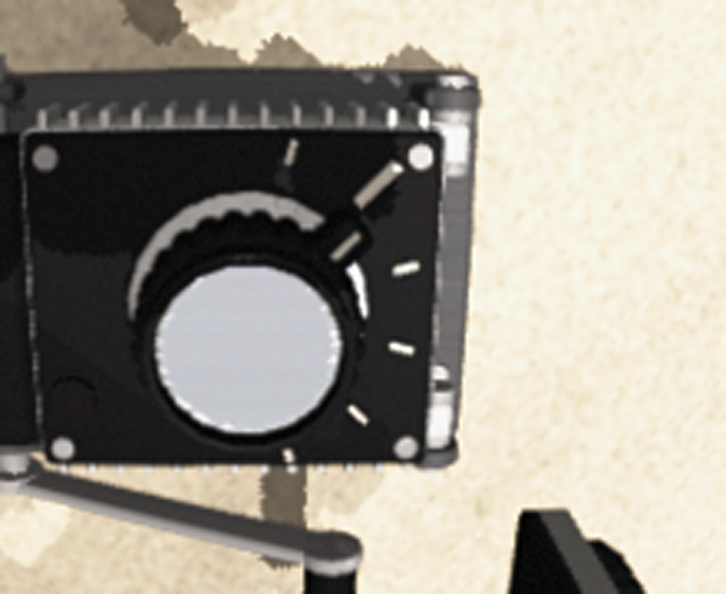

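The lug's white line, at zoom (347,247), is in line with the long mark at (380,185), so the collar is set. Next is the lever.

```bash
python3 -m crank '[{"rx":0,"ry":0,"rz":0,"dx":-0.6,"dy":0.16,"dz":0,"hand":0},{"rx":0,"ry":0,"rz":0,"dx":-0.8,"dy":0.2,"dz":0,"hand":0},{"rx":0,"ry":0,"rz":0,"dx":-0.8,"dy":0.2,"dz":0.3,"hand":0},{"rx":0,"ry":0,"rz":0,"dx":-0.56,"dy":0.1,"dz":0.7,"hand":0},{"rx":0,"ry":0,"rz":0,"dx":0,"dy":0,"dz":0.7,"hand":0},{"rx":0,"ry":0,"rz":0,"dx":0,"dy":0,"dz":0,"hand":0},{"rx":0,"ry":0,"rz":0,"dx":0,"dy":0,"dz":0,"hand":0}]'
python3 - <<'E'
from h import *
rows([678,-3.5,52])
im=bgr(capture("wrist"));cv2.imwrite("pics/w8b.png",cv2.resize(im,None,fx=1.56,fy=1.56,interpolation=cv2.INTER_CUBIC))
E
```

```text
t: 13.85
eef_pos: [677.4, -3.6, 118.1]
orientation: [-3.141, -0.001, 2.237]
contact_force: [-0.7, 0.2, -0.1]
width: 85.5
t 13.85 pos [677.412  -3.595 118.086] rpy [-3.141 -0.001  2.237] tool shift units [-0.009  0.014  1.652]
```

View pics/w8b.png

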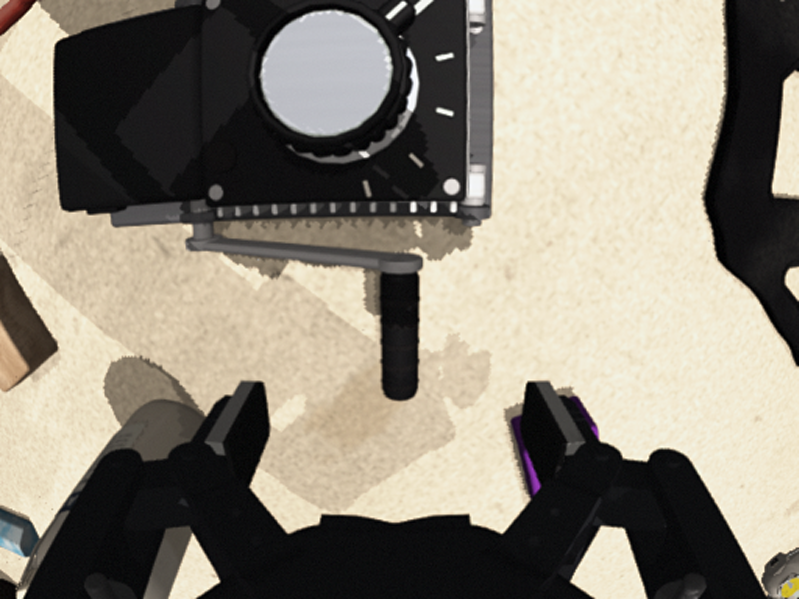

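The grip bar is centred between the fingers at column 399. I'll check how far along it the pads will sit.

```bash
python3 - <<'E'
from h import *
s=get_state()
a=wcast(s,(401/1.56,272/1.56),76);b=wcast(s,(400/1.56,393/1.56),72);print(a,b,(a+b)/2); rows([*((a+b)/2)[:2],52])
E
```

```text
[661.98   21.366  76.   ] [699.12  -26.253  72.   ] [680.55   -2.443  74.   ]
t 13.9 pos [678.277  -3.589 119.589] rpy [3.14  0.001 2.237] tool shift units [-0.011  0.06   1.69 ]
```

```bash
python3 -m crank '[{"rx":0,"ry":0,"rz":0,"dx":0,"dy":0.02,"dz":0.6,"hand":0},{"rx":0,"ry":0,"rz":0,"dx":0,"dy":0,"dz":0.7,"hand":0},{"rx":0,"ry":0,"rz":0,"dx":0,"dy":0,"dz":0.38,"hand":0},{"rx":0,"ry":0,"rz":0,"dx":0,"dy":0,"dz":0,"hand":100},{"rx":0,"ry":0,"rz":0,"dx":0,"dy":0,"dz":0,"hand":180},{"rx":0,"ry":0,"rz":0,"dx":0,"dy":0,"dz":0,"hand":255},{"rx":0,"ry":0,"rz":0,"dx":0,"dy":0,"dz":0,"hand":255},{"rx":0,"ry":0,"rz":0,"dx":0,"dy":0,"dz":0,"hand":255},{"rx":0,"ry":0,"rz":0,"dx":0,"dy":0,"dz":0,"hand":255}]' 45
python3 - <<'E'
from h import *
im=bgr(capture("wrist"));cv2.imwrite("pics/w9b.png",cv2.resize(im,None,fx=1.56,fy=1.56,interpolation=cv2.INTER_CUBIC))
# arc plan
yaw=.666;x=np.array([np.cos(yaw),np.sin(yaw)])
p0=None
for q in np.arange(0,1.36,.1):
    a=np.radians(25)+q; X=-45+120*np.cos(a);Z=20+120*np.sin(a)
    if p0 is not None: print(round(q,2),"lamp dx dz mm",X-p0[0],Z-p0[1],"units dy,dz",(X-p0[0])/40,-(Z-p0[1])/40)
    p0=(X,Z)
E
```

```text
t: 14.8
eef_pos: [679.6, -3.2, 52.4]
orientation: [3.139, 0.002, 2.236]
contact_force: [0.9, 1.8, 3.0]
width: 15.6
0.1 lamp dx dz mm -5.606302670182899 10.604216631282014 units dy,dz -0.14015756675457247 -0.2651054157820504
0.2 lamp dx dz mm -6.636949685805305 9.991543367315515 units dy,dz -0.16592374214513264 -0.24978858418288788
0.3 lamp dx dz mm -7.601282494051034 9.279037904787927 units dy,dz -0.19003206235127584 -0.23197594761969817
0.4 lamp dx dz mm -8.489665800266124 8.473819362757865 units dy,dz -0.2122416450066531 -0.21184548406894663
0.5 lamp dx dz mm -9.293223172115347 7.5839332187273385 units dy,dz -0.23233057930288367 -0.18959833046818347
0.6 lamp dx dz mm -10.003925729959974 6.618270920890353 units dy,dz -0.25009814324899937 -0.16545677302225884
0.7 lamp dx dz mm -10.614672368769028 5.586481047721335 units dy,dz -0.26536680921922573 -0.1396620261930334
0.8 lamp dx dz mm -11.119360710013503 4.498872902568536 units dy,dz -0.27798401775033754 -0.1124718225642134
0.9 lamp dx dz mm -11.51294807461554 3.366313506503019 units dy,dz -0.2878237018653885 -0.08415783766257548
1.0 lamp dx dz mm -11.791501867730616 2.2001190186357746 units dy,dz -0.2947875466932654 -0.05500297546589437
1.1 lamp dx dz mm -11.952238871935688 1.011941668796993 units dy,dz -0.2988059717983922 -0.02529854171992483
1.2 lamp dx dz mm -11.993553056217245 -0.18634666769293062 units dy,dz -0.29983882640543114 0.004658666692323265
1.3 lamp dx dz mm -11.915031622902582 -1.382773089877361 units dy,dz -0.2978757905725645 0.034569327246934026
```

View pics/w9b.png

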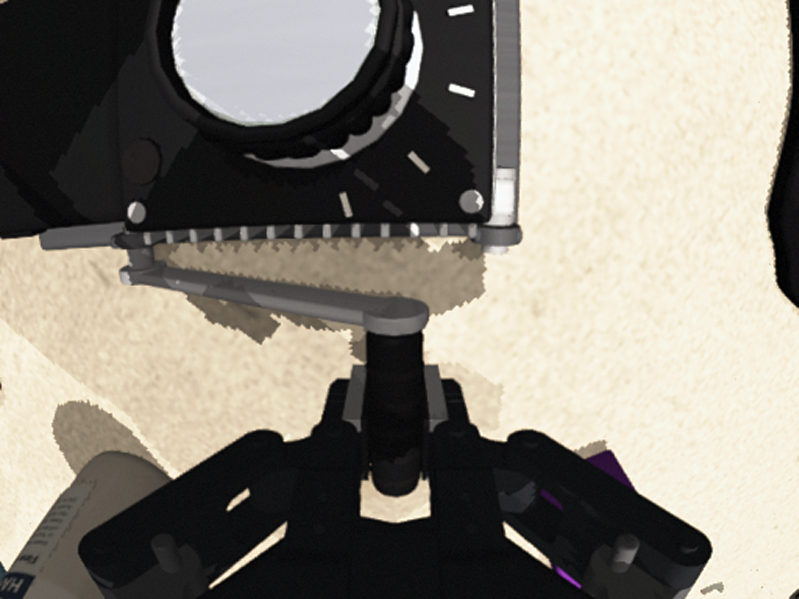

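The pads hold the bar at about (397,400). I'll swing it along the arc at 0.05 rad per row.

```bash
python3 -m crank '[{"rx":0,"ry":0,"rz":0,"dx":0,"dy":-0.07,"dz":-0.13,"hand":255},{"rx":0,"ry":0,"rz":0,"dx":0,"dy":-0.07,"dz":-0.135,"hand":255},{"rx":0,"ry":0,"rz":0,"dx":0,"dy":-0.083,"dz":-0.125,"hand":255},{"rx":0,"ry":0,"rz":0,"dx":0,"dy":-0.083,"dz":-0.125,"hand":255},{"rx":0,"ry":0,"rz":0,"dx":0,"dy":-0.095,"dz":-0.116,"hand":255},{"rx":0,"ry":0,"rz":0,"dx":0,"dy":-0.095,"dz":-0.116,"hand":255},{"rx":0,"ry":0,"rz":0,"dx":0,"dy":0,"dz":0,"hand":255}]'
python3 - <<'E'
from h import *
im=bgr(capture("wrist"));cv2.imwrite("pics/w10b.png",cv2.resize(im,None,fx=1.56,fy=1.56,interpolation=cv2.INTER_CUBIC))
s=get_state();d=s["eef_pos"]-[679.6,-3.2,52.4];print(d[:2]@[.786,.618],d[:2]@[-.618,.786],d[2],s["contact_force"],s["width"])
E
```

```text
t: 15.55
eef_pos: [665.4, -14.5, 82.3]
orientation: [3.134, 0.003, 2.235]
contact_force: [9.3, 5.3, -3.1]
width: 15.3
-17.968590566642114 -0.10059556612837402 29.72560482596375 [10.635  6.376 -1.337] 15.231093523121631
```

View pics/w10b.png

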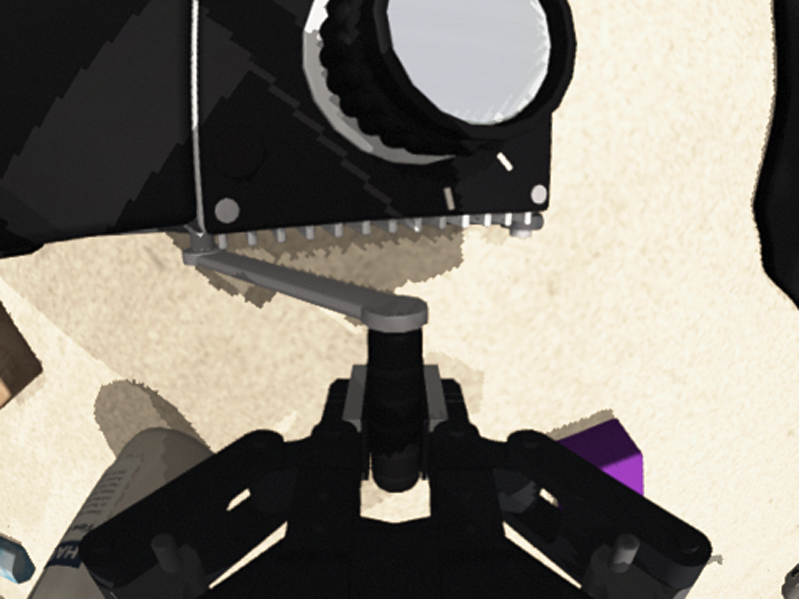

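The head is lifting and the bar stays centred at about (397,400). Continuing.

```bash
python3 -m crank '[{"rx":0,"ry":0,"rz":0,"dx":0,"dy":-0.106,"dz":-0.106,"hand":255},{"rx":0,"ry":0,"rz":0,"dx":0,"dy":-0.106,"dz":-0.106,"hand":255},{"rx":0,"ry":0,"rz":0,"dx":0,"dy":-0.116,"dz":-0.095,"hand":255},{"rx":0,"ry":0,"rz":0,"dx":0,"dy":-0.116,"dz":-0.095,"hand":255},{"rx":0,"ry":0,"rz":0,"dx":0,"dy":-0.125,"dz":-0.083,"hand":255},{"rx":0,"ry":0,"rz":0,"dx":0,"dy":-0.125,"dz":-0.083,"hand":255},{"rx":0,"ry":0,"rz":0,"dx":0,"dy":-0.133,"dz":-0.07,"hand":255},{"rx":0,"ry":0,"rz":0,"dx":0,"dy":-0.133,"dz":-0.07,"hand":255},{"rx":0,"ry":0,"rz":0,"dx":0,"dy":0,"dz":0,"hand":255}]'
python3 - <<'E'
from h import *
im=bgr(capture("wrist"));cv2.imwrite("pics/w11b.png",cv2.resize(im,None,fx=1.56,fy=1.56,interpolation=cv2.INTER_CUBIC))
s=get_state();d=s["eef_pos"]-[679.6,-3.2,52.4];print(d[:2]@[.786,.618],d[:2]@[-.618,.786],d[2],s["contact_force"],s["width"])
a=np.radians(25)+.7;print("expect",120*(np.cos(a)-np.cos(np.radians(25))),120*(np.sin(a)-np.sin(np.radians(25))))
E
```

```text
t: 16.5
eef_pos: [636.8, -37.4, 113.8]
orientation: [3.13, 0.005, 2.235]
contact_force: [6.4, 9.6, 11.8]
width: 15.5
-54.65441201047782 -0.4286253178806538 61.32889534774733 [ 5.909 10.653 11.429] 15.548334839621909
expect -58.24602192114969 58.13730245348232
```

View pics/w11b.png

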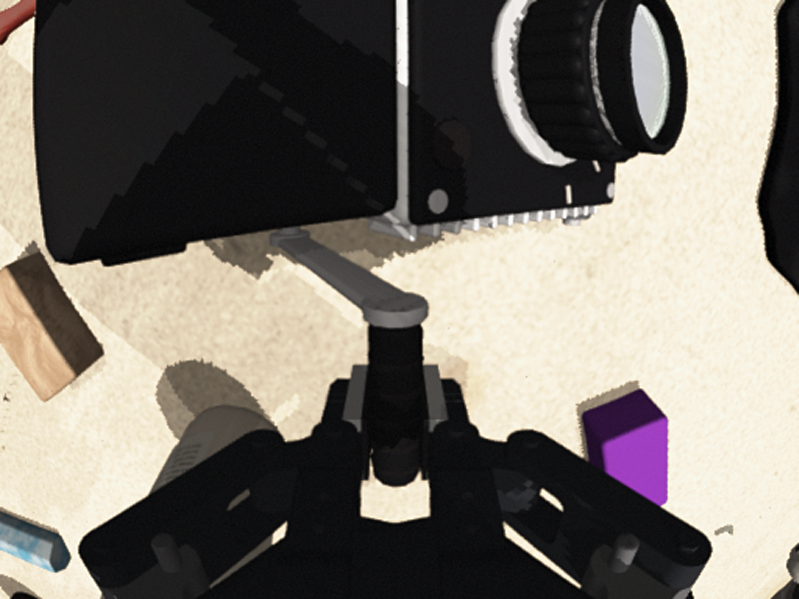

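The head is rising well. The bottle at (215,470) is still behind the hand, with about 30 mm of computed clearance. I'll go over dead centre.

```bash
python3 -m crank '[{"rx":0,"ry":0,"rz":0,"dx":0,"dy":-0.139,"dz":-0.04,"hand":255},{"rx":0,"ry":0,"rz":0,"dx":0,"dy":-0.139,"dz":-0.04,"hand":255},{"rx":0,"ry":0,"rz":0,"dx":0,"dy":-0.144,"dz":-0.03,"hand":255},{"rx":0,"ry":0,"rz":0,"dx":0,"dy":-0.144,"dz":-0.03,"hand":255},{"rx":0,"ry":0,"rz":0,"dx":0,"dy":-0.147,"dz":-0.02,"hand":255},{"rx":0,"ry":0,"rz":0,"dx":0,"dy":-0.147,"dz":-0.02,"hand":255},{"rx":0,"ry":0,"rz":0,"dx":0,"dy":0,"dz":0,"hand":255}]'
python3 - <<'E'
from h import *
im=bgr(capture("wrist"));cv2.imwrite("pics/w12b.png",cv2.resize(im,None,fx=1.56,fy=1.56,interpolation=cv2.INTER_CUBIC))
im=bgr(capture("scene"));cv2.imwrite("pics/s12.png",cv2.resize(im[120:260,160:320],None,fx=4.3,fy=4.3,interpolation=cv2.INTER_CUBIC))
s=get_state();d=s["eef_pos"]-[679.6,-3.2,52.4];print(d[:2]@[.786,.618],d[:2]@[-.618,.786],d[2],s["contact_force"],s["width"])
print("ang",np.degrees(np.arctan2(d[2]+50.7,d[:2]@[.786,.618]+108.8)))
E
```

```text
t: 17.25
eef_pos: [610.0, -59.0, 123.2]
orientation: [3.131, 0.005, 2.235]
contact_force: [-0.3, 11.1, 23.8]
width: 15.5
-89.07349940097563 -0.8396839089750365 70.7552263472191 [-0.116 11.449 23.684] 15.681599031076368
ang 80.77469779540696
```

View pics/s12.png

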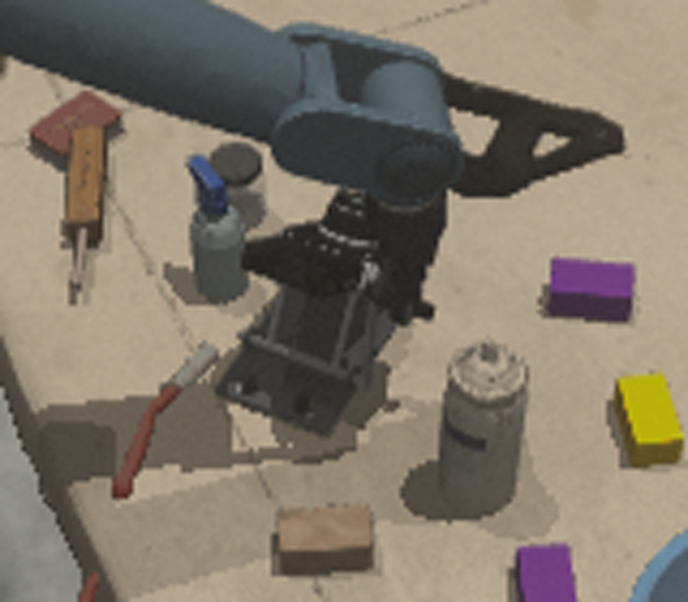

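View pics/w12b.png

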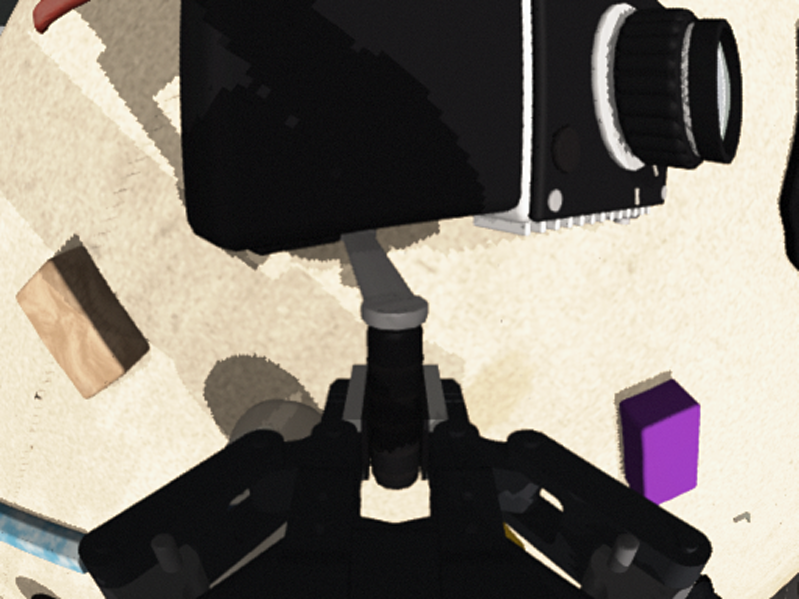

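```bash
python3 -m crank '[{"rx":0,"ry":0,"rz":0,"dx":0,"dy":-0.14,"dz":-0.1,"hand":255},{"rx":0,"ry":0,"rz":0,"dx":0,"dy":-0.14,"dz":-0.04,"hand":255},{"rx":0,"ry":0,"rz":0,"dx":0,"dy":-0.14,"dz":0,"hand":255},{"rx":0,"ry":0,"rz":0,"dx":0,"dy":-0.14,"dz":0,"hand":255},{"rx":0,"ry":0,"rz":0,"dx":0,"dy":-0.14,"dz":0.01,"hand":255},{"rx":0,"ry":0,"rz":0,"dx":0,"dy":-0.14,"dz":0.02,"hand":255},{"rx":0,"ry":0,"rz":0,"dx":0,"dy":0,"dz":0,"hand":255}]'
python3 - <<'E'
from h import *
s=get_state();d=s["eef_pos"]-[679.6,-3.2,52.4];print(d[:2]@[.786,.618],d[:2]@[-.618,.786],d[2],s["contact_force"],s["width"])
print("ang",np.degrees(np.arctan2(d[2]+50.7,d[:2]@[.786,.618]+108.8)))
E
```

```text
t: 18.05
eef_pos: [580.3, -82.2, 122.7]
orientation: [3.139, 0.004, 2.235]
contact_force: [0.9, -0.9, 6.8]
width: 15.3
-126.86189273175424 -0.7730347060643008 70.28253123439944 [ 0.946 -0.941  6.828] 15.301372284741804
ang 98.49116686327275
```

```bash
python3 -m crank '[{"rx":0,"ry":0,"rz":0,"dx":0,"dy":-0.07,"dz":0,"hand":255},{"rx":0,"ry":0,"rz":0,"dx":0,"dy":-0.07,"dz":0,"hand":255},{"rx":0,"ry":0,"rz":0,"dx":0,"dy":0,"dz":0,"hand":255},{"rx":0,"ry":0,"rz":0,"dx":0,"dy":0,"dz":0,"hand":255}]'
python3 - <<'E'
from h import *
s=get_state();d=s["eef_pos"]-[679.6,-3.2,52.4];print(d[:2]@[.786,.618],d[2],s["contact_force"])
im=bgr(capture("wrist"));cv2.imwrite("pics/w13b.png",cv2.resize(im,None,fx=1.56,fy=1.56,interpolation=cv2.INTER_CUBIC))
E
```

```text
t: 18.45
eef_pos: [578.0, -84.0, 122.5]
orientation: [3.134, 0.005, 2.235]
contact_force: [12.5, 5.6, 2.4]
width: 15.2
-129.8473379466719 70.14366191018144 [12.451  5.562  2.406]
```

View pics/w13b.png

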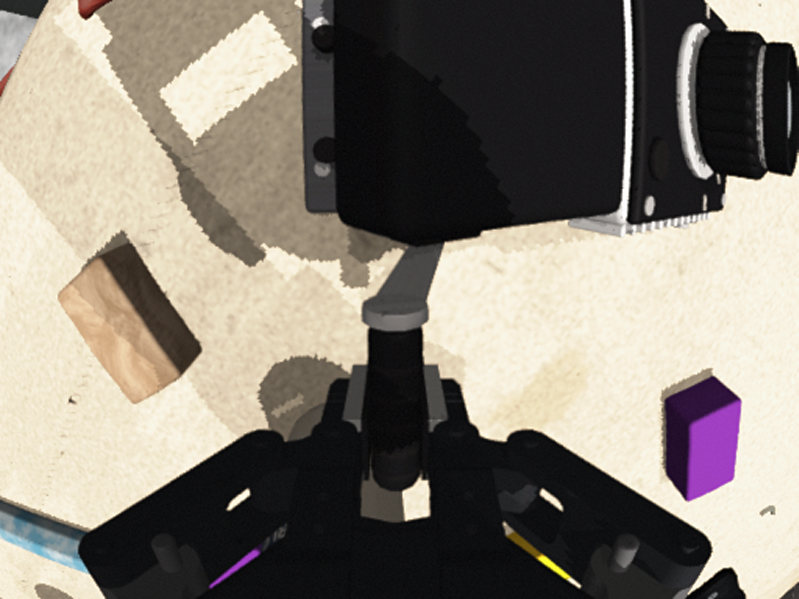

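The lever is against its stop: 13 N of resistance at about 100°. I'll ease off, release and lift clear.

```bash
python3 -m crank '[{"rx":0,"ry":0,"rz":0,"dx":0,"dy":0.06,"dz":0,"hand":255},{"rx":0,"ry":0,"rz":0,"dx":0,"dy":0,"dz":0,"hand":120},{"rx":0,"ry":0,"rz":0,"dx":0,"dy":0,"dz":0,"hand":0},{"rx":0,"ry":0,"rz":0,"dx":0,"dy":0,"dz":0,"hand":0},{"rx":0,"ry":0,"rz":0,"dx":0,"dy":0,"dz":0,"hand":0},{"rx":0,"ry":0,"rz":0,"dx":0,"dy":0,"dz":0,"hand":0},{"rx":0,"ry":0,"rz":0,"dx":0,"dy":0,"dz":-0.3,"hand":0},{"rx":0,"ry":0,"rz":0,"dx":0,"dy":0,"dz":-0.6,"hand":0},{"rx":0,"ry":0,"rz":0,"dx":0,"dy":0,"dz":-0.9,"hand":0},{"rx":0,"ry":0,"rz":0,"dx":0,"dy":0,"dz":-0.9,"hand":0}]'
python3 -m crank '[{"rx":0,"ry":0,"rz":0,"dx":0,"dy":0,"dz":-0.9,"hand":0},{"rx":0,"ry":0,"rz":0,"dx":0,"dy":-0.5,"dz":-0.9,"hand":0},{"rx":0,"ry":0,"rz":0,"dx":0,"dy":-0.9,"dz":-0.5,"hand":0},{"rx":0,"ry":0,"rz":0,"dx":0,"dy":-0.9,"dz":0,"hand":0},{"rx":0,"ry":0,"rz":0,"dx":0,"dy":-0.9,"dz":0,"hand":0},{"rx":0,"ry":0,"rz":0,"dx":0,"dy":-0.9,"dz":0,"hand":0},{"rx":0,"ry":0,"rz":0,"dx":0,"dy":0,"dz":0,"hand":0},{"rx":0,"ry":0,"rz":0,"dx":0,"dy":0,"dz":0,"hand":0}]'
python3 - <<'E'
from h import *
for n in ["scene","top","wrist"]:
    im=bgr(capture(n))
    if n=="scene": im=im[120:260,160:320]
    if n=="top": im=im[140:280,130:330]
    f=min(790/im.shape[1],590/im.shape[0]);cv2.imwrite(f"pics/{n}14.png",cv2.resize(im,None,fx=f,fy=f,interpolation=cv2.INTER_CUBIC))
E
```

```text
t: 19.5
eef_pos: [576.2, -83.1, 230.4]
orientation: [-3.141, -0.0, 2.236]
contact_force: [0.5, 0.4, 0.5]
width: 85.5
t: 20.3
eef_pos: [447.3, -184.6, 321.7]
orientation: [3.141, 0.001, 2.234]
contact_force: [0.2, 0.2, 1.2]
width: 85.4
```

View pics/scene14.png

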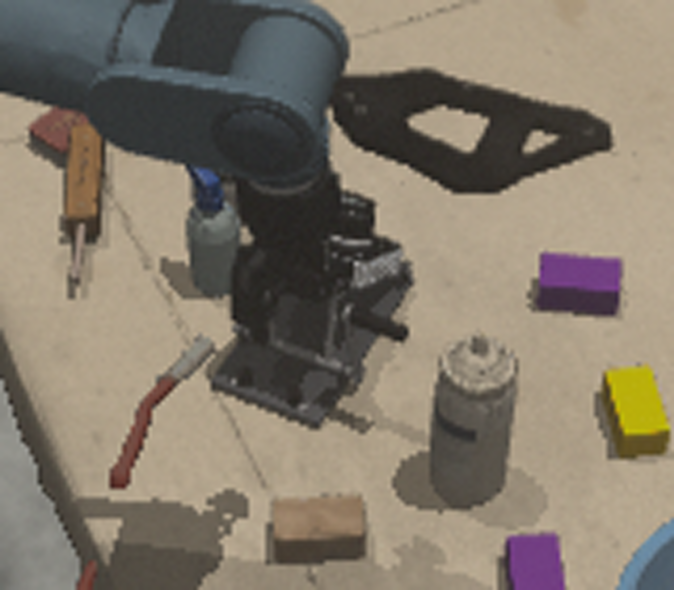

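View pics/top14.png

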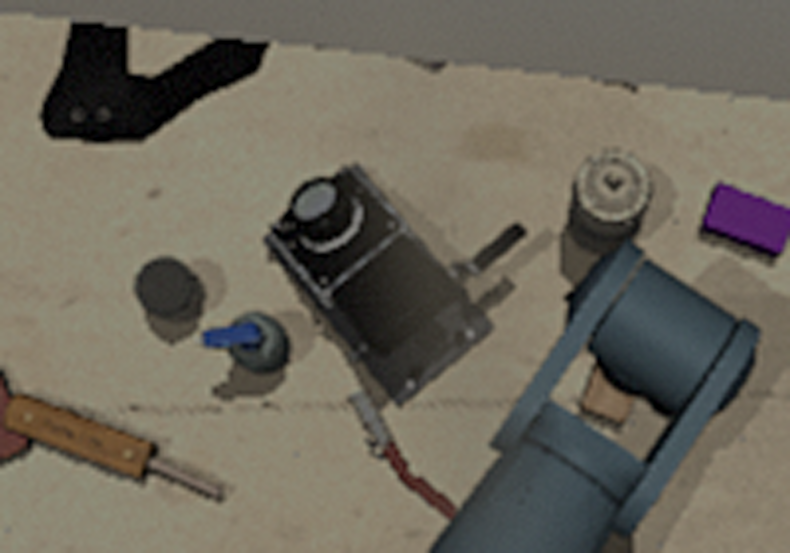

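View pics/wrist14.png

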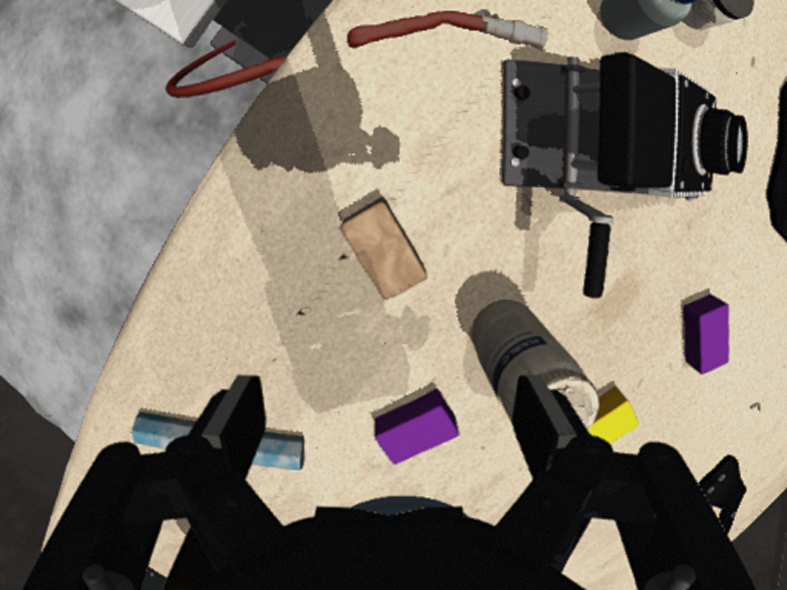

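The lamp stands tilted on its leg with the lever back. The block is flat and clear, and the bottle, sprayer and jar are where they were. As a last check I'll measure the lever and bystander positions and zoom in on the lug.

```bash
python3 - <<'E'
from h import *
f=lambda x,y,z:cast("top",(130+x/3.95,140+y/3.95),z)
o=np.array([558.8,43.1]);X=np.array([.787,.618]);Y=np.array([-.618,.787])
for p in [(478,267),(522,230)]:
    q=f(*p,138)[:2]-o;print("grip lamp",q@X,q@Y)
print("bottle",f(613,183,216),"jar",f(170,288,84))
im=bgr(capture("top"));cv2.imwrite("pics/topend.png",cv2.resize(im[180:225,190:240],None,fx=12,fy=12,interpolation=cv2.INTER_CUBIC))
E
```

```text
grip lamp -69.46389065638466 -83.07484621987778
grip lamp -68.83226702775048 -139.58826221597673
bottle [ 620.788 -192.525  216.   ] jar [549.539 244.252  84.   ]
```

View pics/topend.png

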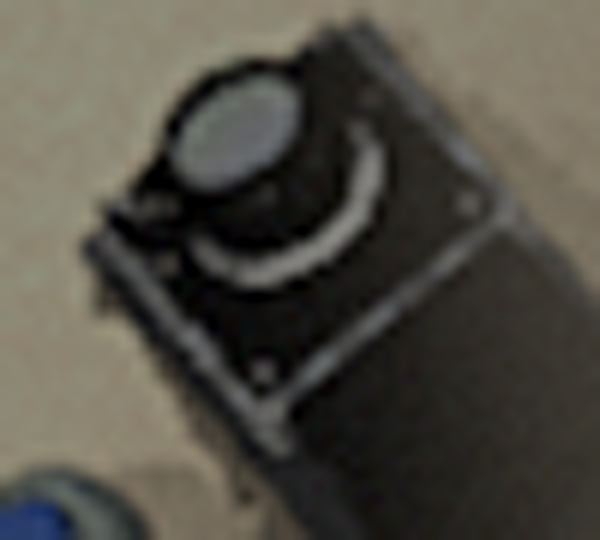

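The lug shows at the barrel's left, near (150,205), as it should for the long mark. The lever grip measures lamp x = -69 mm against -66 mm for the locked leg.

```bash
python3 -c "
from plant import *
print(get_state()['t'],sign_off())"
```

```text
the job is handed in; nothing more can be done
20.5 None
```

The job is done and handed in at 20.5 s: block off, collar set, lamp standing tilted, in that order.

- **Block:** I lifted it off the battery housing and laid it flat on the bench, about 105 mm clear of the base by my reckoning. The pictures show it lying flat.
- **Collar:** It started one click up from its first stop. I turned it 90° counter-clockwise, and a close view after release showed the lug's line pointing at the long white mark. I did not touch it again. After tilting, the top view is too coarse to read the lug exactly, but it agrees.
- **Lever and lamp:** I swung the lever over centre until it met its stop (about 14 N at 100°). After release the grip measured at lamp x = -69 mm, against the nominal -66 mm when locked, and the lamp stands tilted on the leg.
- **Bystanders:** The bottle's position is unchanged within measuring error. The jar reads within about 5 mm of its first reading, and the sprayer was only compared by eye and looks undisturbed. The arm never touched any of the three.

The first two moves were refused because the rows lacked some keys; the arm did not move. While swinging the lever, the hand briefly pressed on the grip with about 26 N because my arc was slightly low, and I corrected it at once. The wrist camera placed the bottle about 17 mm from the fixed views. I used the fixed views; by either reading the hand stayed clear of it.

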